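Pair the pump head and open its canister, thread hand unknown

TASK

Stand the pump head from the white order tray upright in the dish of the same colour, in front of its canister, and let go of it; leave the other pump head, the other canister's cap and everything else where they are. Then unscrew the cap of that same-coloured canister - its thread may be normal or reversed, so feel which way it loosens - and lift the cap off. Finish while holding the cap level and still, about 6 cm straight up above where it was seated.

Things in the scene. Friction and masses are not known exactly. Their poses are not given: they have to be found in the camera images.
- canister_blue: White round canister with a broad blue band, 84 mm across, fixed to the table by a dark foot ring (92 mm across); its shoulder tapers from z 70 mm to a mouth 50 mm across at z 90 mm. Origin: centre of the underside, on the table; z up. It cannot move. Its neck stands up inside the cap.
- cap_blue: Ribbed round blue screw cap of the blue canister, 57 mm across, 34 mm tall, about 60 g, flat top with a white tick; screwed on, its rim is 91 mm and its top 125 mm above the table. Origin: centre of the rim (underside); z up. Thread of unknown hand: normal (loosens counter-clockwise seen from above) or reversed (clockwise); neither look nor colour tells which.
- mouth_blue (a point): Centre of the blue canister's mouth, 90 mm above the table; a 31 mm tall threaded neck stands on it inside the cap. Turned the wrong way the cap hits a hard stop within 20 degrees, then slips in the fingers. The right way it turns easily (under 0.3 N m) without rising and is free to lift when 60 to 95 degrees from its start: aim for 75 (slip counts). Not free, it stops after 2 to 3 mm of lift.
- dish_blue_spot (a point): Centre of the inner floor (5 mm above the table) of the shallow round blue dish that belongs to the blue canister: 58 mm inner and 66 mm outer diameter, rim 12 mm above the table; fixed, its centre 130 mm from the canister's axis, roughly on the robot's side.
- pump_blue: Loose pump head with blue collar, 64 mm tall, 60 g, standing upright in one of the two trays: collar 38 mm across up to z 22 mm, stem 18 mm across, white round button 26 mm across from z 38 to 64 mm, from which a spout (10 mm wide, z 52 to 62 mm) points along the pump's +x to 33 mm from the axis. Origin: centre of the underside; z up. Pinch the button across y.
- canister_orange: White round canister with a broad orange band, 84 mm across, fixed to the table by a dark foot ring (92 mm across); its shoulder tapers from z 70 mm to a mouth 50 mm across at z 90 mm. Origin: centre of the underside, on the table; z up. It cannot move. Its neck stands up inside the cap.
- cap_orange: Ribbed round orange screw cap of the orange canister, 57 mm across, 34 mm tall, about 60 g, flat top with a white tick; screwed on, its rim is 91 mm and its top 125 mm above the table. Origin: centre of the rim (underside); z up. Thread of unknown hand: normal (loosens counter-clockwise seen from above) or reversed (clockwise); neither look nor colour tells which.
- mouth_orange (a point): Centre of the orange canister's mouth, 90 mm above the table; a 31 mm tall threaded neck stands on it inside the cap. Turned the wrong way the cap hits a hard stop within 20 degrees, then slips in the fingers. The right way it turns easily (under 0.3 N m) without rising and is free to lift when 60 to 95 degrees from its start: aim for 75 (slip counts). Not free, it stops after 2 to 3 mm of lift.
- dish_orange_spot (a point): Centre of the inner floor (5 mm above the table) of the shallow round orange dish that belongs to the orange canister: 58 mm inner and 66 mm outer diameter, rim 12 mm above the table; fixed, its centre 130 mm from the canister's axis, roughly on the robot's side.
- pump_orange: Loose pump head with orange collar, 64 mm tall, 60 g, standing upright in one of the two trays: collar 38 mm across up to z 22 mm, stem 18 mm across, white round button 26 mm across from z 38 to 64 mm, from which a spout (10 mm wide, z 52 to 62 mm) points along the pump's +x to 33 mm from the axis. Origin: centre of the underside; z up. Pinch the button across y.
- tray_order: White plastic order tray, open, 120 x 120 x 28 mm, walls and floor 4 mm, holding one pump head. Fixed. Origin: centre of its underside, on the table.
- tray_stock: Brown cardboard-coloured stock tray of the same size, holding the other pump head, which stays there. Fixed. Origin: centre of its underside.
- tape_roll: Yellow tape roll lying flat, 90 mm across, 24 mm high; loose, a bystander, to be left alone. Origin: centre of its underside.
- carton_red: Red carton 90 x 60 x 45 mm; loose, a bystander, to be left alone. Origin: centre of its underside.
- carton_blue: Blue carton 70 x 100 x 60 mm; loose, a bystander, to be left alone. Origin: centre of its underside.
- carton_brown: Brown carton 80 x 80 x 50 mm; loose, a bystander, to be left alone. Origin: centre of its underside.
- spray_bottle: Green bottle 56 mm across, 130 mm tall, standing; loose, a bystander, to be left alone. Origin: centre of its underside.
- screwdriver: Screwdriver lying on the table; loose, a bystander, to be left alone. Origin: near its middle, at table level.
Things that resemble listed ones, but are neither listed nor needed, are in the scene too. Leave any green or red look-alike of the cap_blue alone.

How it is judged:
On the way, in this order (a step that is already met when the one before it is completed fails the run):
1. the ordered pump head stands released in the dish of its colour, the other is still in the stock tray (((horizontal distance between pump_blue and dish_blue_spot below 0.014 m and height (world z) of pump_blue below 0.012 m and angle between pump_blue's own z axis and vertical below 0.15 rad and linear speed of pump_blue below 0.03 m/s and contact force between pump_blue and the fingers below 0.1 N and horizontal distance between pump_orange and tray_stock below 0.065 m and angle between pump_orange's own z axis and vertical below 0.3 rad) or (horizontal distance between pump_orange and dish_orange_spot below 0.014 m and height (world z) of pump_orange below 0.012 m and angle between pump_orange's own z axis and vertical below 0.15 rad and linear speed of pump_orange below 0.03 m/s and contact force between pump_orange and the fingers below 0.1 N and horizontal distance between pump_blue and tray_stock below 0.065 m and angle between pump_blue's own z axis and vertical below 0.3 rad))), for 0.2 s.
2. the cap of the same-coloured canister is unscrewed and lifted off in the fingers (((horizontal distance between pump_blue and dish_blue_spot below 0.014 m and height (world z) of pump_blue below 0.012 m and angle between pump_blue's own z axis and vertical below 0.15 rad and linear speed of pump_blue below 0.03 m/s and contact force between pump_blue and the fingers below 0.1 N and horizontal distance between pump_orange and tray_stock below 0.065 m and angle between pump_orange's own z axis and vertical below 0.3 rad and height (world z) of cap_blue above 0.121 m and contact force between cap_blue and the fingers above 1 N and contact force between cap_blue and canister_blue below 0.1 N) or (horizontal distance between pump_orange and dish_orange_spot below 0.014 m and height (world z) of pump_orange below 0.012 m and angle between pump_orange's own z axis and vertical below 0.15 rad and linear speed of pump_orange below 0.03 m/s and contact force between pump_orange and the fingers below 0.1 N and horizontal distance between pump_blue and tray_stock below 0.065 m and angle between pump_blue's own z axis and vertical below 0.3 rad and height (world z) of cap_orange above 0.121 m and contact force between cap_orange and the fingers above 1 N and contact force between cap_orange and canister_orange below 0.1 N))), for 0.1 s.
At the end, for the whole second after the job is handed in: Ordered pump head upright, released, within 14 mm of the centre of its dish; other pump head upright in the stock tray; cap of that colour held still in the fingers, rim 38 mm or more above its seat, within 80 mm of the canister axis, tilt under 0.35 rad; other cap within 12 mm (((horizontal distance between pump_blue and dish_blue_spot below 0.014 m and height (world z) of pump_blue below 0.012 m and angle between pump_blue's own z axis and vertical below 0.15 rad and linear speed of each of pump_blue, cap_blue below 0.03 m/s and contact force between pump_blue and the fingers below 0.1 N and horizontal distance between pump_orange and tray_stock below 0.065 m and angle between pump_orange's own z axis and vertical below 0.3 rad and height (world z) of cap_blue above 0.129 m and contact force between cap_blue and the fingers above 1 N and contact force between cap_blue and canister_blue below 0.1 N and horizontal distance between cap_blue and canister_blue below 0.08 m and angle between cap_blue's own z axis and vertical below 0.35 rad and distance of cap_orange from where it was at the start of the episode below 0.012 m) or (horizontal distance between pump_orange and dish_orange_spot below 0.014 m and height (world z) of pump_orange below 0.012 m and angle between pump_orange's own z axis and vertical below 0.15 rad and linear speed of each of pump_orange, cap_orange below 0.03 m/s and contact force between pump_orange and the fingers below 0.1 N and horizontal distance between pump_blue and tray_stock below 0.065 m and angle between pump_blue's own z axis and vertical below 0.3 rad and height (world z) of cap_orange above 0.129 m and contact force between cap_orange and the fingers above 1 N and contact force between cap_orange and canister_orange below 0.1 N and horizontal distance between cap_orange and canister_orange below 0.08 m and angle between cap_orange's own z axis and vertical below 0.35 rad and distance of cap_blue from where it was at the start of the episode below 0.012 m))); the arm keeps its last pose, push and grip.
It fails at once if a bystander (carton, tape roll, bottle, screwdriver) is pushed more than 4 cm (distance of any of tape_roll, carton_red, carton_blue, carton_brown, spray_bottle, screwdriver from where it was at the start of the episode above 0.04 m).
It fails at once if the caps of both canisters are taken off (height (world z) of each of cap_blue, cap_orange above 0.111 m).
It also fails if it takes over 58 s, if anything falls off the work surface, if the arm or the gripper's body presses on something with over 40 N, if the wrist force passes 120 N, or if a joint passes its speed limit or range.

ROBOT

A 6-joint arm with a two-finger parallel gripper is mounted at the origin on the work surface. World frame = base frame: x ahead of the robot, y to its left, z up, the work surface at z = 0. Lengths are in m, angles in rad, forces in N, time in s.
With the tool pointing down it reaches from about 0.25 to 0.775 m from the base axis. Payload 8.9 kg.
Tool frame: the origin (TCP) lies on the centre line of the jaws, within the pads' length; the fingertips stand 19 mm ahead of it and the grasp point (between the pads) is the TCP; y points along the fingers, x is the direction in which the jaws open and shut, and the axes are right-handed (so a half turn about y gives the same grasp; the last joint's range is limited). The gripper opens to 85 mm and grips with 20 to 120 N. Pads are 22 mm wide; open, the fingers measure 114 mm over their backs; the gripper's body (76 mm by 85 mm) begins 54 mm behind the grasp point. The pads swing forward as they close: fully open they stand 13 mm farther back than shut.
Start: joints at [0.988, 0.291, -0.153, 1.127, 0, 1.431], TCP at [0.225, 0.474, 0.25] pointing down, gripper open.
Joint ranges: [-2.52, 2.52], [-0.91, 1.74], [-1.3, 1.37], [-1.96, 2.02], [-1.52, 1.47], [-3.14, 3.14]. Speed limits (rad/s): [2.22, 2.22, 2.79, 3.14, 3.14, 3.14].

INTERFACE

Orientations are given as a 3x3 rotation matrix whose columns are the frame's x, y, z axes.
In Python, from plant import monitor, eyes, robot, finder gives the robot as it stands.
- The arm moves only by the tool send_rows, never from a script. Its argument "moves" is one flat list of numbers, 4 for each row, row after row: the shift along the world's x, y, z in mm, then the turn about the world's z in rad. In form: [x, y, z, twist, x, y, z, twist, ...]. A call has 1 to 20 rows; each row is the pose to reach, as a shift and turn from the pose measured when the call began; what a row does not reach only later rows make up. A row lasts 1/12 s, in which the tool goes at most 41.7 mm and 7.16 degrees, less where a joint would pass 70% of its speed; a pose out of reach is approached as far as the arm can. A call with a gripper value outside its range is refused whole. "hand" is the opening, from -1 (shut) to 1 (fully open), set as the call begins (left out, the last holds). The fingers move at their own pace and stop on an object; "squeeze" is the grip in N (left out, the last holds). Time passes only in rows, so rows that repeat a pose let the fingers close. It gives the time, the measured TCP pose, the force and the opening at its end, in the units of the state.
- monitor.state(): the state, without advancing time (a new reading comes with each control period).
- eyes.get_image(name): name is "side" or "top"; returns a dict with "color" (400x640x3 uint8, red, green, blue), "fx", "fy", "cx", "cy" (pixels), "rvec" (rotation vector, rad) and "tvec" (3), from world to camera coordinates, as OpenCV has them. Camera axes: x right, y down, z forward; pixel columns grow to the right and rows downward; lengths in m; the calibration is good to about 2 mm. A picture is of the moment at which its call begins. There is no depth.
- robot.sign_off(): hands the job in, once; it reports no verdict.
Trained networks look in a picture, given as the dict that the camera call returned (one of the last four; its "shot" number tells which), for a name from the list of things; names that differ only in an ending like _2 or _b are one class to them, and where a whole thing is asked for, a point or a joint stands for the part that bears it (a point fixed in the world has none). Each returns a list of dicts, best first, with "conf" (0 to 1); they miss things now and then, are a little off and sometimes report something else, mostly with a low value. They report only what shows in the picture. A call takes as long as a camera call. They do not tell look-alikes from the thing itself.
- finder.cut_out(name, picture): "pixels" (400x640 bool, what is visible of it) and "pixel" ([column, row] in pixels, amid what is visible of it).
The state is a dict: "time_s": time; "q": joint angles; "joint_vel": joint speeds; "effort": joint torques, N m; "eef_pos": TCP position; "eef_rot": TCP orientation; "contact_force": force on the tool from outside, world axes, zero at the start; "torque": the same for the moment, N m; "opening": opening from 0.0 (shut) to 1.0 (fully open).
Only numpy, scipy, OpenCV 4.12 (cv2) and the standard library are available. Lean on these libraries where they do the work, as an engineer would, in place of code of your own. Each camera call takes 0.05 s, during which the arm holds its last target.

## Working session

There is one attempt and no reset: what is moved stays moved. The work goes in short steps, Python scripts to look and compute and a tool call to move; the robot and the scene stay as the last step left them, time stands still between calls to the robot, and variables do not carry over. Pictures are saved under pics/ and viewed, and the job is handed in when it is done.

Besides the shell and the picture viewer there is one more tool, called after ">>>" as name(argument=value, ...), one argument or row to a line, values as JSON. send_rows: Moves the arm, as the interface text tells. Its arguments: {"type":"object","properties":{"moves":{"type":"array"},"hand":{"type":"number"},"squeeze":{"type":"number"}},"required":["moves"]}

```bash
mkdir -p pics; cat > h.py <<'E'
import numpy as np, cv2
from plant import monitor, eyes, robot, finder
def cam(im):
    K=np.array([[im['fx'],0,im['cx']],[0,im['fy'],im['cy']],[0,0,1.]])
    R=cv2.Rodrigues(np.array(im['rvec'],float))[0]; t=np.array(im['tvec'],float).ravel()
    return K,R,t
def proj(im,P):
    K,R,t=cam(im); return cv2.projectPoints(np.array(P,float).reshape(-1,1,3),np.array(im['rvec'],float),t,K,None)[0].reshape(-1,2)
def at_z(im,px,z):
    K,R,t=cam(im); d=R.T@np.linalg.inv(K)@np.array([px[0],px[1],1.]); c=-R.T@t
    return c+d*(z-c[2])/d[2]
def save(im,name,crop=None,s=1):
    a=im['color'][:,:,::-1]
    if crop: x0,y0,x1,y1=crop; a=a[y0:y1,x0:x1]
    a=cv2.resize(a,None,fx=s,fy=s,interpolation=cv2.INTER_CUBIC); cv2.imwrite('pics/'+name,a)
E
python3 - <<'E'
from h import *
s=monitor.state(); print(s)
for n in('top','side'):
    im=eyes.get_image(n); save(im,n+'0.png'); K,R,t=cam(im); print(n,-R.T@t)
    for o in ['canister_blue','canister_orange','cap_blue','cap_orange','pump_blue','pump_orange','tray_order','tray_stock','dish_blue_spot','dish_orange_spot']:
        try: r=finder.cut_out(o,im)
        except Exception as e: print(o,e); continue
        print(o,[(round(d['conf'],2),np.round(d['pixel']).tolist(),int(d['pixels'].sum())) for d in r])
E
```

```text
{'time_s': 0.0, 'q': array([ 9.87709733e-01,  2.91296890e-01, -1.54132845e-01,  1.12669932e+00,
       -1.10831932e-05,  1.43151886e+00]), 'joint_vel': array([-5.88194166e-04,  6.52683024e-04,  7.32357793e-04, -3.24942396e-04,
       -1.49458004e-03, -5.86870244e-05]), 'effort': array([ 1.71519441e-04, -5.37141109e+01,  3.31373262e+01,  1.57930650e-02,
       -3.40597626e-04, -1.96150364e-05]), 'eef_pos': array([0.22518199, 0.4737916 , 0.24972123]), 'eef_rot': array([[ 4.29382191e-01, -7.24549590e-04, -9.03122588e-01],
       [ 9.03121912e-01, -1.11861581e-03,  4.29382767e-01],
       [-1.32135632e-03, -9.99999112e-01,  1.74042901e-04]]), 'contact_force': array([0.32351763, 0.03662658, 0.99303846]), 'torque': array([-0.05210109,  0.00924634,  0.05701201]), 'opening': 0.9993723580006634}
top [ 0.50484402 -0.00233539  1.63961366]
canister_blue [(0.67, [360.0, 198.0], 342)]
canister_orange [(0.59, [288.0, 184.0], 415), (0.44, [332.0, 270.0], 300), (0.3, [338.0, 133.0], 292)]
cap_blue [(0.81, [335.0, 221.0], 243), (0.74, [359.0, 160.0], 267), (0.62, [401.0, 199.0], 246)]
cap_orange [(0.6
[... 223 characters left out ...]
_blue_spot [(0.9, [370.0, 227.0], 524)]
dish_orange_spot [(0.89, [286.0, 217.0], 485), (0.26, [446.0, 248.0], 138)]
side [-0.01584312 -0.75230578  0.88266752]
canister_blue [(0.77, [355.0, 242.0], 880)]
canister_orange [(0.96, [308.0, 187.0], 704)]
cap_blue [(0.96, [369.0, 264.0], 453), (0.65, [352.0, 218.0], 413), (0.62, [312.0, 232.0], 338), (0.6, [374.0, 220.0], 322)]
cap_orange [(0.57, [308.0, 164.0], 318), (0.47, [352.0, 217.0], 387)]
pump_blue [(0.76, [215.0, 176.0], 205)]
pump_orange [(0.72, [367.0, 331.0], 421)]
tray_order [(0.98, [213.0, 181.0], 925)]
tray_stock [(0.86, [360.0, 322.0], 2498)]
dish_blue_spot [(0.72, [321.0, 265.0], 554)]
dish_orange_spot [(0.94, [280.0, 206.0], 408)]
```

View pics/top0.png

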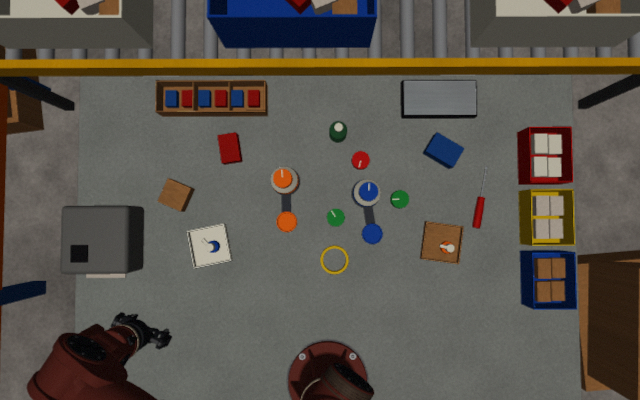

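View pics/side0.png

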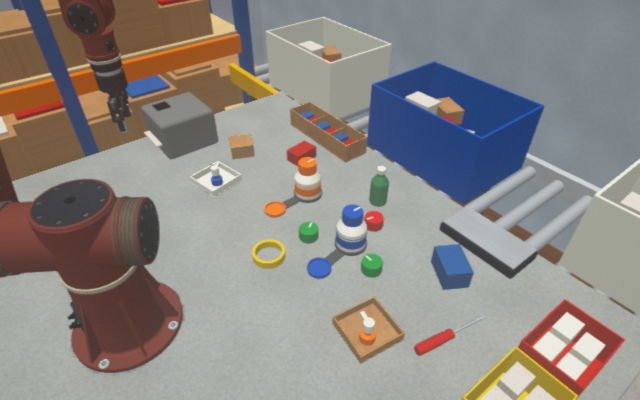

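```bash
python3 - <<'E'
import cv2,numpy as np
a=cv2.imread('pics/top0.png');b=cv2.imread('pics/side0.png')
z=lambda a,x0,y0,x1,y1,s:cv2.resize(a[y0:y1,x0:x1],s,interpolation=cv2.INTER_CUBIC)
o=np.vstack([np.hstack([z(a,165,205,255,285,(337,300)),z(a,260,140,420,300,(300,300))]),np.hstack([z(b,170,130,260,210,(337,300)),z(b,260,140,420,300,(300,300))])])
cv2.imwrite('pics/crop0.png',o)
E
```

```text
(no output)
```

View pics/crop0.png

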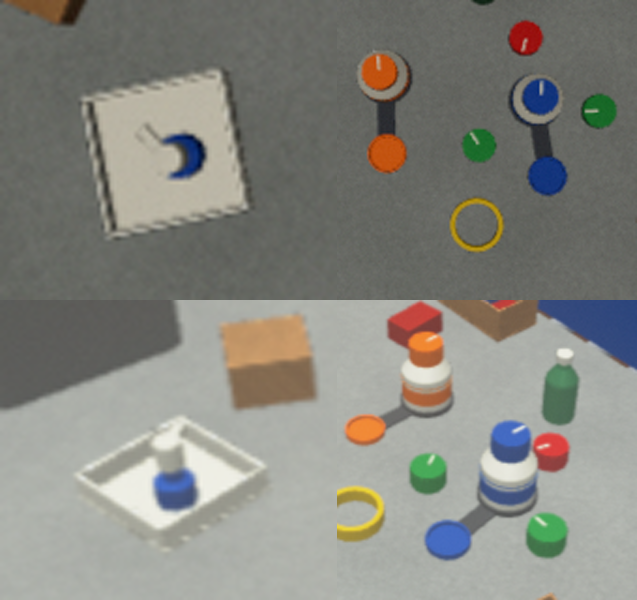

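The white order tray is at top px (209,246) and side px (215,178). It holds the pump with the blue collar, its spout pointing up-left in the top view, so the order is blue. The candidates for the cap are:
- blue canister cap, top px (367,190): fits, because it sits on the white canister with the blue band.
- green look-alikes at (336,217) and (400,199), and a red one at (361,160): all lie on the table, so not these.
- orange cap at (284,178): wrong colour.

The blue dish is at (372,233).

```bash
cat > fit.py <<'E'
from h import *
from scipy.optimize import minimize
def cyl(x,y,r,z0,z1,n=48):
    a=np.linspace(0,2*np.pi,n,endpoint=False)
    return np.vstack([np.c_[x+r*np.cos(a),y+r*np.sin(a),np.full(n,z)] for z in(z0,z1)])
S=6
def render(im,parts,box):
    x0,y0,x1,y1=box; m=np.zeros(((y1-y0)*S,(x1-x0)*S),np.uint8)
    for P in parts:
        p=(proj(im,P)+0.5-[x0,y0])*S
        cv2.fillConvexPoly(m,cv2.convexHull(p.astype(np.float32)).round().astype(np.int32),255)
    return cv2.resize(m,(x1-x0,y1-y0),interpolation=cv2.INTER_AREA)/255.
def mask(im,lo,hi,box):
    x0,y0,x1,y1=box; h=cv2.cvtColor(im['color'],cv2.COLOR_RGB2HSV)[y0:y1,x0:x1]
    return cv2.inRange(h,lo,hi)/255.
def fit(obs,model,p0,step=.01):
    """obs: list of (im,box,mask)"""
    f=lambda p:sum(np.abs(cv2.GaussianBlur(render(im,model(p),b)-m,(0,0),1)).sum()for im,b,m in obs)
    p0=np.array(p0,float)
    sim=np.vstack([p0]+[p0+np.eye(len(p0))[i]*step for i in range(len(p0))])
    r=minimize(f,p0,method='Nelder-Mead',options=dict(initial_simplex=sim,xatol=1e-4,fatol=1e-3)); return r.x,r.fun
E
cat > run1.py <<'E'
from fit import *
T=eyes.get_image('top');Sd=eyes.get_image('side')
B=((105,110,50),(125,255,255))
def go(name,model,ct,cs,zc,w=25):
    bt=(ct[0]-w,ct[1]-w,ct[0]+w,ct[1]+w);bs=(cs[0]-w,cs[1]-w,cs[0]+w,cs[1]+w)
    ot=(T,bt,mask(T,*B,bt));os_=(Sd,bs,mask(Sd,*B,bs))
    p0=at_z(T,ct,zc)[:2]
    for n,o in(('top',[ot]),('side',[os_]),('both',[ot,os_])): x,f=fit(o,model,p0);print(name,n,x.round(4),round(f,1),[round(q[2].sum())for q in o])
    return x
go('dish',lambda p:[cyl(*p,.033,0,.012)],(372,235),(320,268),.006,14)
go('cap',lambda p:[cyl(*p,.0285,.091,.125)],(369,191),(353,216),.11,13)
go('collar',lambda p:[cyl(*p,.019,.004,.026)],(214,246),(217,182),.02,10)
# trays
for n,z in(('tray_order',.014),('tray_stock',.014)):
  for im in(T,Sd):
    r=finder.cut_out(n,im)[0]; print(n,at_z(im,r['pixel'],z))
# pump mask
for im in(T,Sd):
    r=finder.cut_out('pump_blue',im)[0]; ys,xs=np.nonzero(r['pixels']); print(xs.min(),xs.max(),ys.min(),ys.max())
save(T,'pT.png',(185,220,245,275),10); save(Sd,'pS.png',(190,155,240,205),10)
E
python3 run1.py
```

```text
dish top [ 0.4597 -0.1437] 12.8 [341]
dish side [ 0.4588 -0.1415] 60.1 [383]
dish both [ 0.4595 -0.1434] 76.1 [341, 383]
cap top [ 0.5884 -0.1243] 48.3 [266]
cap side [ 0.59   -0.1214] 101.9 [339]
cap both [ 0.5886 -0.1242] 155.2 [266, 339]
collar top [0.4229 0.3568] 80.1 [56]
collar side [0.4202 0.3606] 61.2 [67]
collar both [0.4231 0.3591] 141.5 [56, 67]
tray_order [0.43624531 0.36979545 0.014     ]
tray_order [0.40627835 0.34089056 0.014     ]
tray_stock [ 0.44088595 -0.34949149  0.014     ]
tray_stock [ 0.44234728 -0.36927479  0.014     ]
203 218 240 252
211 222 163 185
```

View pics/pT.png

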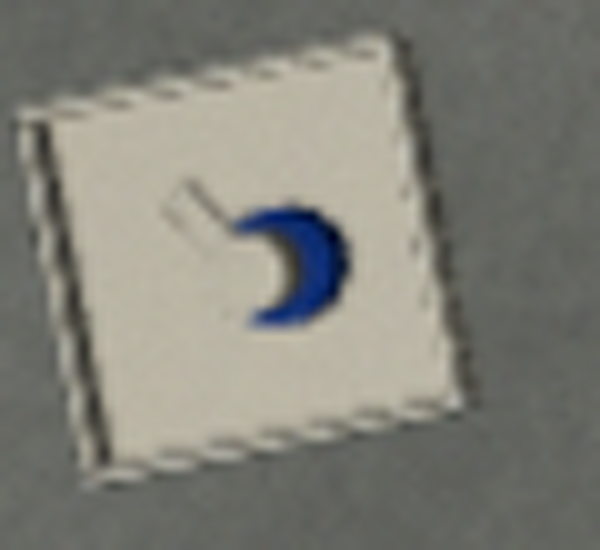

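View pics/pS.png

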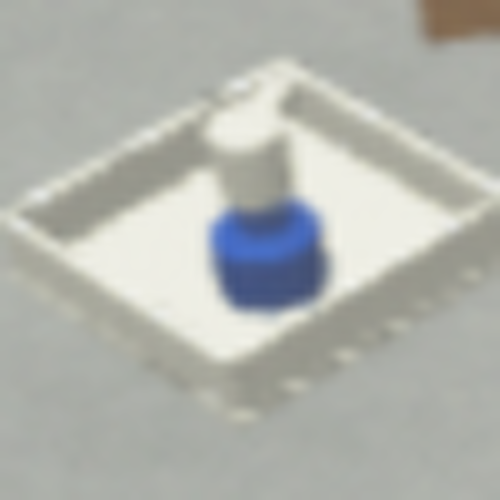

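```bash
cat > run2.py <<'E'
from fit import *
T=eyes.get_image('top');Sd=eyes.get_image('side')
Z=.004
def spout(x,y,a):
    c,s=np.cos(a),np.sin(a);return np.array([[x+c*u-s*v,y+s*u+c*v,z]for u in(0,.033)for v in(-.005,.005)for z in(.052+Z,.062+Z)])
def col(im,p,b):
    return render(im,[cyl(p[0],p[1],.019,Z,.022+Z)],b)*(1-render(im,[cyl(p[0],p[1],.009,.022+Z,.04+Z),cyl(p[0],p[1],.013,.038+Z,.064+Z),spout(*p)],b))
bt=(185,220,245,275);bs=(190,155,240,205)
m1=mask(T,(100,90,40),(130,255,255),bt);m2=mask(Sd,(100,80,40),(130,255,255),bs)
a0=at_z(T,(202.7,239.5),.061);b0=at_z(T,(213.8,246.6),.026);print(a0,b0,np.arctan2(*(a0-b0)[1::-1]),np.hypot(*(a0-b0)[:2]))
ang=np.arctan2(*(a0-b0)[1::-1])
for n,l in(('top',[(T,bt,m1)]),('side',[(Sd,bs,m2)]),('both',[(T,bt,m1),(Sd,bs,m2)])):
    f=lambda p:sum(np.abs(cv2.GaussianBlur(col(im,[*p,ang],b)-m,(0,0),1)).sum()for im,b,m in l)
    r=minimize(f,b0[:2],method='Nelder-Mead',options=dict(initial_simplex=b0[:2]+np.array([[0,0],[.006,0],[0,.006]])));print(n,r.x.round(4),round(r.fun,1))
x,y=r.x
P=T['color'][:,:,::-1].copy();Q=Sd['color'][:,:,::-1].copy()
out=[]
for im,A,(x0,y0,x1,y1) in((T,P,bt),(Sd,Q,bs)):
    a=cv2.resize(A[y0:y1,x0:x1],None,fx=8,fy=8,interpolation=cv2.INTER_CUBIC)
    for V in(spout(x,y,ang),cyl(x,y,.019,Z,.022+Z),cyl(x,y,.013,.038+Z,.064+Z)):
        p=(proj(im,V)+.5-[x0,y0])*8;cv2.polylines(a,[cv2.convexHull(p.astype(np.float32)).round().astype(np.int32)],True,(0,0,255),1)
    out.append(cv2.resize(a,(400,400)))
cv2.imwrite('pics/ov.png',np.hstack(out))
E
python3 run2.py
```

```text
[0.44415646 0.38024958 0.061     ] [0.42042762 0.35377081 0.026     ] 0.8401145859609397 0.03555535409672684
top [0.4215 0.3616] 12.8
side [0.423  0.3636] 28.4
both [0.422  0.3617] 44.1
```

View pics/ov.png

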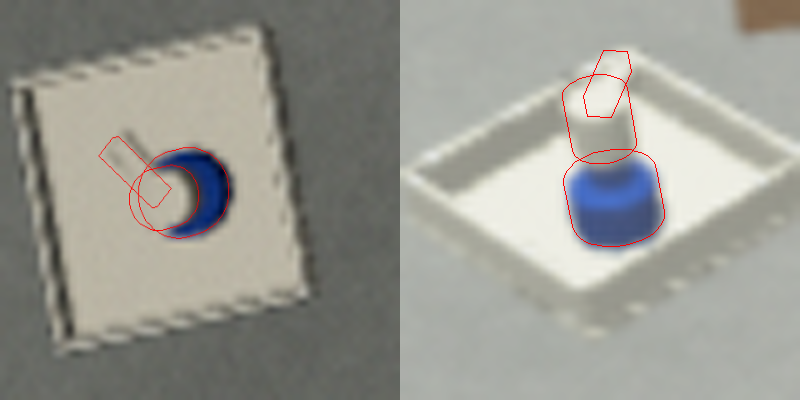

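>>> send_rows(
  moves=[66, -39, -33, 0.12, 132, -77, -66, 0.24, 198, -116, -100, 0.36, 198, -116, -100, 0.48, 198, -116, -100, 0.6, 198, -116, -100, 0.72, 198, -116, -100, 0.84, 198, -116, -100, 0.96, 198, -116, -100, 1.08, 198, -116, -100, 1.2, 198, -116, -100, 1.28, 198, -116, -100, 1.28, 198, -116, -100, 1.28],
  hand=1,
  squeeze=40,
)

```text
time_s: 2.68
eef_pos: [0.4234, 0.3582, 0.1503]
eef_rot: [[-0.74, 0.0, -0.672], [0.672, 0.0, -0.74], [-0.0, -1.0, -0.0]]
contact_force: [0.3, -0.2, -0.5]
opening: 1.001
```

```bash
cat > look.py <<'E'
import sys
from fit import *
n=sys.argv[1]; x,y,z=map(float,sys.argv[2:5])
out=[]
s=monitor.state();print(round(s['time_s'],2),s['eef_pos'].round(4),np.arctan2(s['eef_rot'][1,0],s['eef_rot'][0,0]).round(3),s['opening'].round(3),s['contact_force'].round(1),s['torque'].round(2))
for v in('top','side'):
    im=eyes.get_image(v);p=proj(im,[[x,y,z]])[0].round().astype(int);w=36
    x0,y0=max(p[0]-w,0),max(p[1]-w,0);x0=min(x0,640-2*w);y0=min(y0,400-2*w)
    out.append(cv2.resize(im['color'][y0:y0+2*w,x0:x0+2*w,::-1],(400,400),interpolation=cv2.INTER_CUBIC));print(v,x0,y0,400/(2*w))
cv2.imwrite('pics/'+n+'.png',np.hstack(out))
E
python3 look.py a1 .422 .358 .06
```

```text
Traceback (most recent call last):
  File "look.py", line 5, in <module>
    s=monitor.state();print(round(s['time_s'],2),s['eef_pos'].round(4),np.arctan2(s['eef_rot'][1,0],s['eef_rot'][0,0]).round(3),s['opening'].round(3),s['contact_force'].round(1),s['torque'].round(2))
                                                                                                                                ^^^^^^^^^^^^^^^^^^
AttributeError: 'float' object has no attribute 'round'
```

```bash
sed -i "s/s\['opening'\].round(3)/round(s['opening'],3)/" look.py; python3 look.py a1 .422 .358 .06
```

```text
2.68 [0.4234 0.3582 0.1503] 2.404 1.001 [ 0.3 -0.2 -0.5] [-0.04 -0.07  0.  ]
top 174 211 5.555555555555555
side 179 133 5.555555555555555
```

View pics/a1.png

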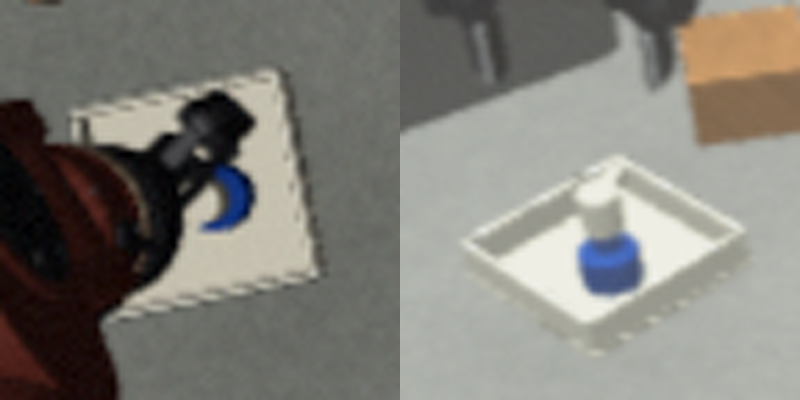

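The open fingers straddle the pump (button at about (600,205) in the side crop). Descending.

>>> send_rows(
  moves=[0, 0, -30, 0, 0, 0, -60, 0, 0, 0, -80, 0, 0, 0, -92, 0, 0, 0, -92, 0],
)

```text
time_s: 3.2
eef_pos: [0.4217, 0.3571, 0.0558]
eef_rot: [[-0.739, -0.004, -0.674], [0.674, -0.002, -0.739], [0.001, -1.0, 0.004]]
contact_force: [0.3, 0.6, 0.4]
opening: 0.999
```

```bash
python3 look.py a2 .422 .358 .06
```

```text
3.2 [0.4217 0.3571 0.0558] 2.403 0.999 [0.3 0.6 0.4] [-0.11  0.03  0.01]
top 174 211 5.555555555555555
side 179 133 5.555555555555555
```

View pics/a2.png

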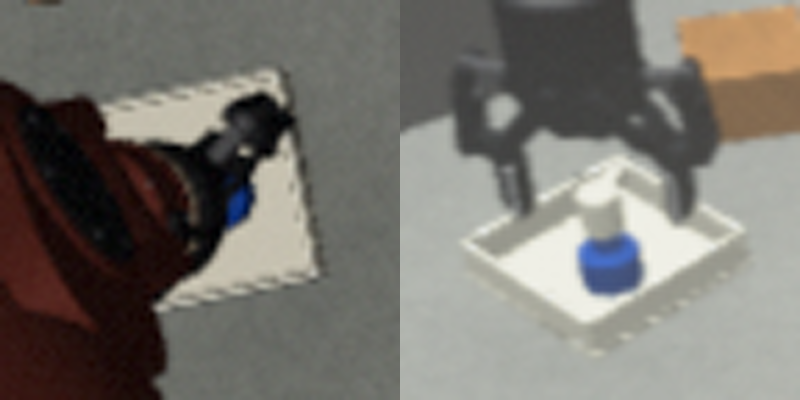

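The pump is centred between the fingers. Closing.

>>> send_rows(
  moves=[0, 0, 2, 0, 0, 0, 2, 0, 0, 0, 2, 0, 0, 0, 2, 0, 0, 0, 2, 0, 0, 0, 2, 0, 0, 0, 2, 0, 0, 0, 2, 0, 0, 0, 2, 0, 0, 0, 2, 0],
  hand=-1,
  squeeze=30,
)

```text
time_s: 4.13
eef_pos: [0.4236, 0.3584, 0.0608]
eef_rot: [[-0.74, 0.0, -0.673], [0.673, 0.0, -0.74], [-0.0, -1.0, -0.0]]
contact_force: [-0.6, 0.6, 5.2]
opening: 0.292
```

```bash
python3 look.py a3 .422 .358 .06
```

```text
4.13 [0.4236 0.3584 0.0608] 2.403 0.292 [-0.6  0.6  5.2] [-0.14  0.09  0.01]
top 174 211 5.555555555555555
side 179 133 5.555555555555555
```

View pics/a3.png

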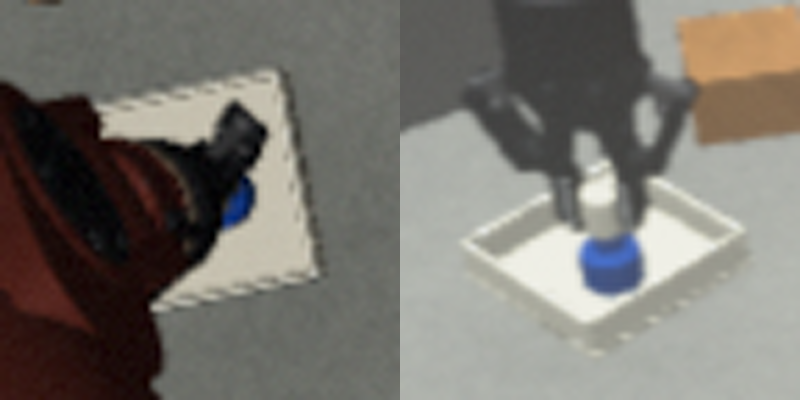

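Held: opening 0.29 × 85 ≈ 25 mm against the 26 mm button. Lifting.

>>> send_rows(
  moves=[0, 0, 15, 0, 0, 0, 35, 0, 0, 0, 60, 0, 0, 0, 85, 0, 0, 0, 100, 0, 2, -20, 100, 0, 5, -60, 100, 0, 8, -100, 100, 0, 8, -100, 100, 0],
)

```text
time_s: 4.98
eef_pos: [0.4311, 0.2531, 0.1605]
eef_rot: [[-0.737, -0.001, -0.676], [0.676, -0.003, -0.737], [-0.001, -1.0, 0.003]]
contact_force: [1.2, 1.0, -0.8]
opening: 0.291
```

```bash
python3 look.py a4 .43 .258 .14
```

```text
4.98 [0.4311 0.2531 0.1605] 2.4 0.291 [ 1.2  1.  -0.8] [ 0.05 -0.06 -0.01]
top 202 209 5.555555555555555
side 193 125 5.555555555555555
```

View pics/a4.png

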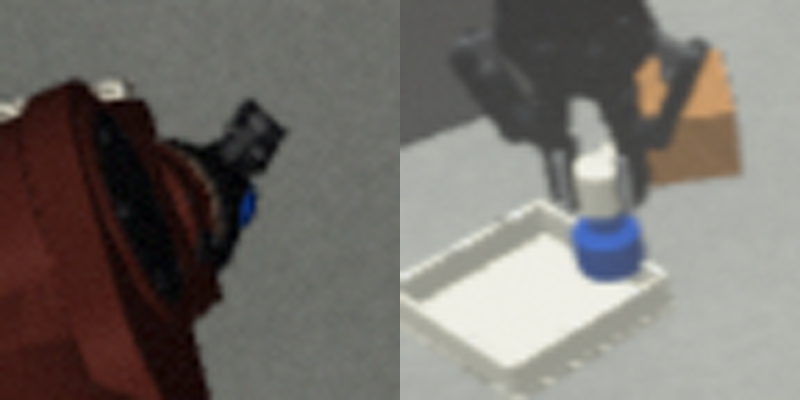

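The pump hangs upright in the fingers (collar at (610,245) in the side crop). Carrying it above the dish.

>>> send_rows(
  moves=[2, -30, 0, 0, 4, -65, 0, 0, 7, -100, 0, 0, 9, -135, 0, 0, 12, -170, 0, 0, 14, -205, 0, 0, 17, -240, 0, 0, 19, -275, 0, 0, 22, -310, 0, 0, 24, -345, 0, 0, 26, -375, 0, 0, 28, -397, 0, 0, 28, -397, -40, 0, 28, -397, -65, 0, 28, -397, -65, 0, 28, -397, -65, 0],
)

```text
time_s: 6.42
eef_pos: [0.4592, -0.1388, 0.0952]
eef_rot: [[-0.738, -0.003, -0.674], [0.674, 0.002, -0.738], [0.003, -1.0, 0.001]]
contact_force: [-0.2, 0.2, -0.3]
opening: 0.291
```

```bash
python3 look.py a5 .4595 -.1435 .05
```

```text
6.42 [ 0.4592 -0.1388  0.0952] 2.402 0.291 [-0.2  0.2 -0.3] [-0.    0.03 -0.04]
top 337 197 5.555555555555555
side 283 219 5.555555555555555
```

View pics/a5.png

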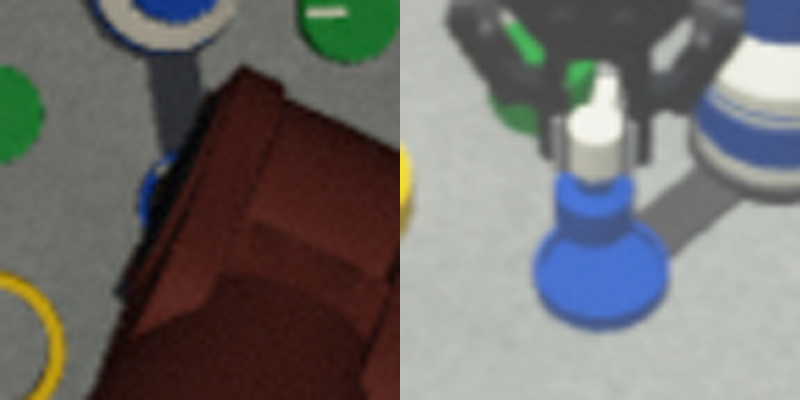

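```bash
python3 - <<'E'
from fit import *
im=eyes.get_image('side')
s=monitor.state();print(s['eef_pos'])
x,y,z=s['eef_pos'];b=z-.0568
k=400/72
def ext(P):
    p=(proj(im,P)-[283,219])*k+[400,0];return np.r_[p.min(0),p.max(0)].round(0)
for dx,dy in((0,0),(.005,0),(0,.005),(-.005,0),(0,-.005)):
    print(dx,dy,'collar',ext(cyl(x+dx,y+dy,.019,b,b+.022)),'button',ext(cyl(x+dx,y+dy,.013,b+.038,b+.064)))
print('dish',ext(cyl(.4595,-.1435,.033,0,.012)))
E
```

```text
[ 0.46107801 -0.1397693   0.09740806]
0 0 collar [556. 148. 638. 240.] button [568.  93. 625. 174.]
0.005 0 collar [565. 143. 646. 235.] button [577.  89. 634. 169.]
0 0.005 collar [550. 142. 631. 234.] button [562.  87. 619. 168.]
-0.005 0 collar [548. 153. 629. 245.] button [559.  98. 617. 179.]
0 -0.005 collar [563. 154. 644. 246.] button [575.  99. 632. 180.]
dish [530. 206. 668. 327.]
```

>>> send_rows(
  moves=[-1, -4, -10, 0, -1, -4, -20, 0, -1, -4, -30, 0, -1, -4, -34, 0, -1, -4, -34, 0, -1, -4, -34, 0],
)

```text
time_s: 7.07
eef_pos: [0.4603, -0.1439, 0.0637]
eef_rot: [[-0.739, 0.003, -0.674], [0.674, -0.001, -0.739], [-0.003, -1.0, -0.001]]
contact_force: [0.9, 0.2, -0.3]
opening: 0.29
```

```bash
python3 look.py a6 .4595 -.1435 .05
```

```text
7.07 [ 0.4603 -0.1439  0.0637] 2.402 0.29 [ 0.9  0.2 -0.3] [-0.03  0.    0.03]
top 337 197 5.555555555555555
side 283 219 5.555555555555555
```

View pics/a6.png

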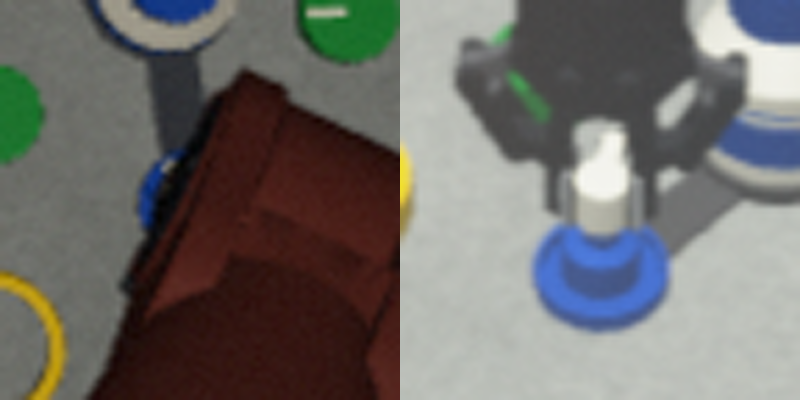

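The collar is centred in the dish (601,265). I'll lower the last 2 mm, then open.

>>> send_rows(
  moves=[0, 0, -1, 0, 0, 0, -2, 0, 0, 0, -2, 0, 0, 0, -2, 0],
)

```text
time_s: 7.5
eef_pos: [0.4606, -0.144, 0.0621]
eef_rot: [[-0.739, 0.003, -0.674], [0.674, -0.001, -0.739], [-0.003, -1.0, -0.001]]
contact_force: [-0.5, 0.5, -1.2]
opening: 0.291
```

>>> send_rows(
  moves=[0, 0, 0, 0, 0, 0, 0, 0, 0, 0, 0, 0, 0, 0, 0, 0, 0, 0, 0, 0, 0, 0, 0, 0],
  hand=0.1,
)

```text
time_s: 8.0
eef_pos: [0.4606, -0.144, 0.0621]
eef_rot: [[-0.739, 0.003, -0.674], [0.674, -0.001, -0.739], [-0.003, -1.0, -0.001]]
contact_force: [-0.4, 0.7, 0.4]
opening: 0.549
```

```bash
python3 look.py a7 .4595 -.1435 .05
```

```text
8.0 [ 0.4606 -0.144   0.0621] 2.402 0.549 [-0.4  0.7  0.4] [ 0.05 -0.01  0.04]
top 337 197 5.555555555555555
side 283 219 5.555555555555555
```

View pics/a7.png

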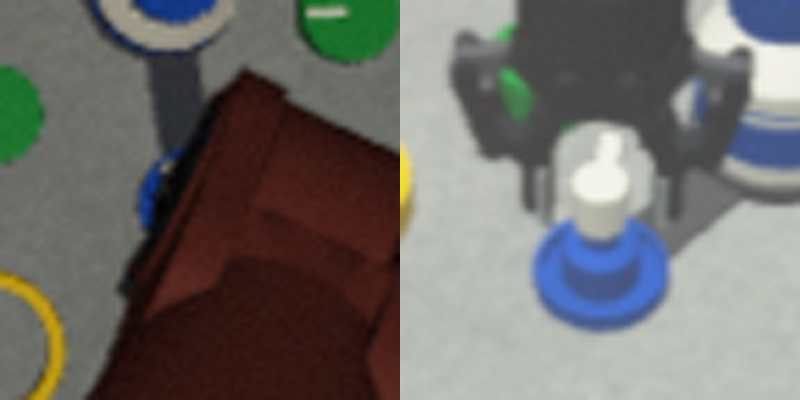

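The pump is released and stands upright in the dish. Retreating up, then over the cap.

>>> send_rows(
  moves=[0, 0, 20, 0, 0, 0, 45, 0, 0, 0, 80, 0, 0, 0, 110, 0, 0, 0, 120, 0, 30, 5, 120, 0, 64, 10, 120, 0, 98, 15, 120, 0, 128, 20, 120, 0, 128, 20, 120, 0, 128, 20, 120, 0, 128, 20, 120, 0],
  hand=1,
)

```text
time_s: 9.1
eef_pos: [0.5879, -0.1238, 0.1816]
eef_rot: [[-0.739, 0.002, -0.674], [0.674, -0.001, -0.739], [-0.002, -1.0, -0.001]]
contact_force: [-0.4, 0.5, 0.4]
opening: 1.001
```

```bash
python3 look.py a8 .56 -.124 .08; python3 - <<'E'
from fit import *
im=eyes.get_image('side');k=400/72
p=proj(im,[[.56,-.124,.08]])[0].round()-36
P=cyl(.5885,-.1242,.0285,.091,.125);q=(proj(im,P)-p)*k+[400,0];print(q.min(0),q.max(0))
B=((100,90,40),(130,255,255))
for n,c,mod,z,w in(('dish',(320,268),lambda p:[cyl(*p,.033,0,.012)],.006,14),):
    pass
E
```

```text
9.1 [ 0.5879 -0.1238  0.1816] 2.402 1.001 [-0.4  0.5  0.4] [-0.03  0.03  0.05]
top 331 165 5.555555555555555
side 308 191 5.555555555555555
[585.89176249  65.67966512] [707.48082925 196.84798049]
```

View pics/a8.png

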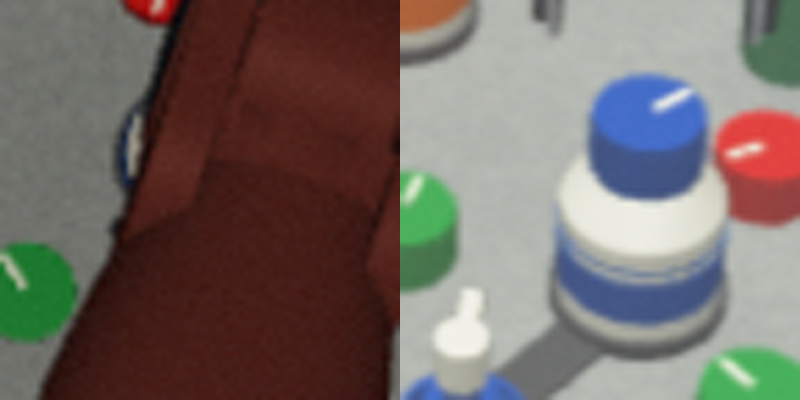

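The pump stands in the dish (460,350). The cap sits at (648,137) in the side crop, within a few mm of prediction. Descending on it.

>>> send_rows(
  moves=[0, -2, -20, 0, 0, -2, -40, 0, 0, -2, -58, 0, 0, -2, -68, 0, 0, -2, -69, 0, 0, -2, -69, 0],
)

```text
time_s: 9.75
eef_pos: [0.5873, -0.1263, 0.1134]
eef_rot: [[-0.738, 0.002, -0.675], [0.675, -0.001, -0.738], [-0.002, -1.0, -0.001]]
contact_force: [-0.5, 0.1, 0.5]
opening: 0.998
```

```bash
python3 look.py a9 .56 -.124 .08
```

```text
9.75 [ 0.5873 -0.1263  0.1134] 2.401 0.998 [-0.5  0.1  0.5] [-0.03 -0.02 -0.02]
top 331 165 5.555555555555555
side 308 191 5.555555555555555
```

View pics/a9.png

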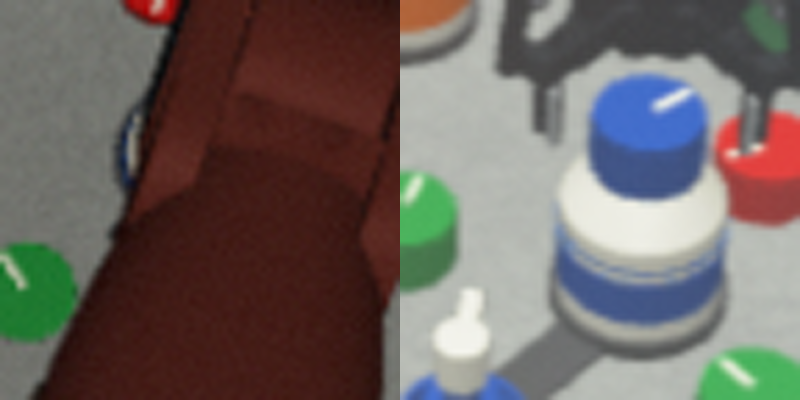

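The fingers straddle the cap well. Closing.

>>> send_rows(
  moves=[0, 0, -1, 0, 0, 0, -1, 0, 0, 0, -1, 0, 0, 0, -1, 0, 0, 0, -1, 0, 0, 0, -1, 0, 0, 0, -1, 0, 0, 0, -1, 0],
  hand=-1,
  squeeze=40,
)

```text
time_s: 10.52
eef_pos: [0.5882, -0.1261, 0.1144]
eef_rot: [[-0.738, 0.005, -0.674], [0.674, -0.001, -0.738], [-0.004, -1.0, -0.002]]
contact_force: [-2.9, 3.1, 7.9]
opening: 0.641
```

```bash
python3 look.py a10 .56 -.124 .08
```

```text
10.52 [ 0.5882 -0.1261  0.1144] 2.401 0.641 [-2.9  3.1  7.9] [ 0.52  0.66 -0.02]
top 331 165 5.555555555555555
side 308 191 5.555555555555555
```

View pics/a10.png

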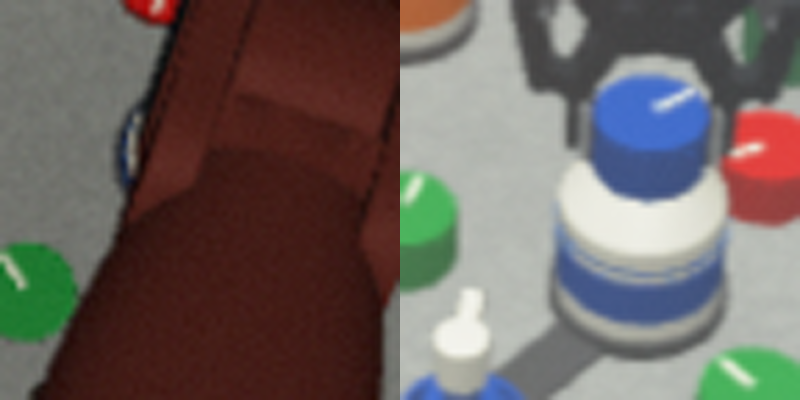

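Gripped (54.5 mm). Testing counter-clockwise.

>>> send_rows(
  moves=[0, 0, 0, 0.05, 0, 0, 0, 0.1, 0, 0, 0, 0.15, 0, 0, 0, 0.2, 0, 0, 0, 0.2],
)

```text
time_s: 11.03
eef_pos: [0.5883, -0.1262, 0.1147]
eef_rot: [[-0.859, 0.005, -0.512], [0.512, -0.001, -0.859], [-0.005, -1.0, -0.002]]
contact_force: [0.2, 0.3, -0.8]
opening: 0.636
```

```bash
python3 look.py a11 .56 -.124 .08
```

```text
11.03 [ 0.5883 -0.1262  0.1147] 2.604 0.636 [ 0.2  0.3 -0.8] [ 0.01  0.01 -0.01]
top 331 165 5.555555555555555
side 308 191 5.555555555555555
```

View pics/a11.png

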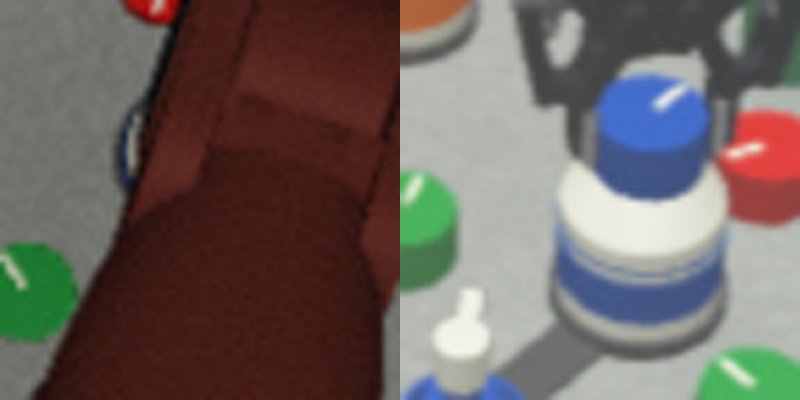

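The tick turned with the gripper at about 0 N m torque, but 11° is still within the possible play. Continuing.

>>> send_rows(
  moves=[0, 0, 0, 0.05, 0, 0, 0, 0.1, 0, 0, 0, 0.15, 0, 0, 0, 0.2, 0, 0, 0, 0.2],
)

```text
time_s: 11.55
eef_pos: [0.5883, -0.1262, 0.1147]
eef_rot: [[-0.942, 0.005, -0.335], [0.335, 0.0, -0.942], [-0.005, -1.0, -0.002]]
contact_force: [0.4, -0.4, -0.5]
opening: 0.637
```

```bash
python3 look.py a12 .56 -.124 .08
```

```text
11.55 [ 0.5883 -0.1262  0.1147] 2.8 0.637 [ 0.4 -0.4 -0.5] [-0.   -0.02  0.03]
top 331 165 5.555555555555555
side 308 191 5.555555555555555
```

View pics/a12.png

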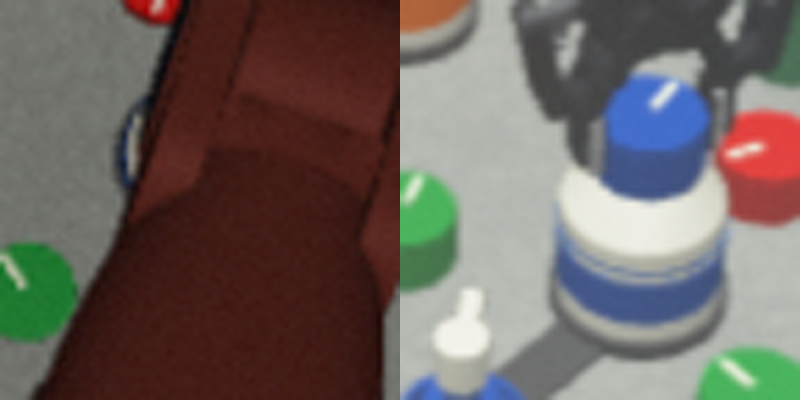

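23° turned without a stop, and the tick follows, so it loosens counter-clockwise. Turning on to 75° in all.

>>> send_rows(
  moves=[0, 0, 0, 0.09, 0, 0, 0, 0.18, 0, 0, 0, 0.27, 0, 0, 0, 0.36, 0, 0, 0, 0.45, 0, 0, 0, 0.54, 0, 0, 0, 0.63, 0, 0, 0, 0.72, 0, 0, 0, 0.81, 0, 0, 0, 0.9, 0, 0, 0, 0.91, 0, 0, 0, 0.91],
)

```text
time_s: 12.65
eef_pos: [0.5887, -0.1261, 0.1149]
eef_rot: [[-0.846, 0.004, 0.533], [-0.533, 0.005, -0.846], [-0.006, -1.0, -0.002]]
contact_force: [2.7, 1.6, -0.4]
opening: 0.639
```

```bash
python3 look.py a13 .56 -.124 .08; python3 - <<'E'
from h import *
im=eyes.get_image('side');k=400/72
c=np.array([.588,-.125,.125])
p=proj(im,[[.56,-.124,.08]])[0].round()-36
# tick pixel (crop) -> world angle, before and now
for q in((655,107),(692,91)): print(at_z(im,(np.array(q)-[400,0])/k+p,.125)[:2])
E
```

```text
12.65 [ 0.5887 -0.1261  0.1149] -2.579 0.639 [ 2.7  1.6 -0.4] [ 0.23 -0.48 -0.06]
top 331 165 5.555555555555555
side 308 191 5.555555555555555
[ 0.58983993 -0.1278809 ]
[ 0.61164608 -0.13008824]
```

View pics/a13.png

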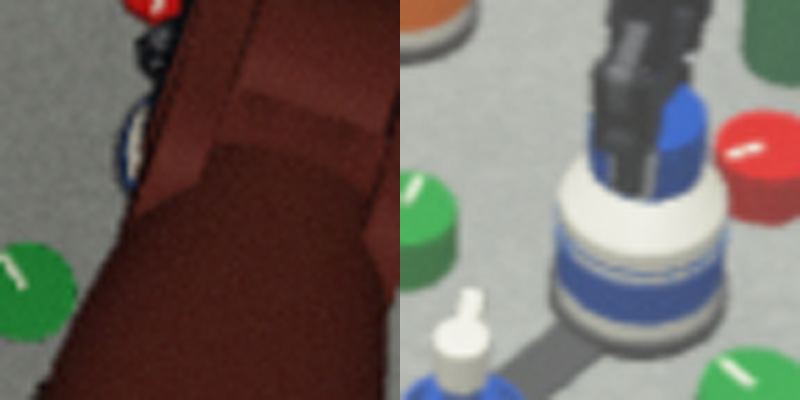

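Turned 74.7° in total with low torque. Gentle test lift.

>>> send_rows(
  moves=[0, 0, 2, 0, 0, 0, 4, 0, 0, 0, 6, 0, 0, 0, 8, 0, 0, 0, 8, 0],
)

```text
time_s: 13.22
eef_pos: [0.5887, -0.1261, 0.1233]
eef_rot: [[-0.846, 0.004, 0.533], [-0.533, 0.004, -0.846], [-0.006, -1.0, -0.002]]
contact_force: [2.0, 2.1, 0.6]
opening: 0.635
```

```bash
python3 look.py a14 .56 -.124 .08
```

```text
13.22 [ 0.5887 -0.1261  0.1233] -2.579 0.635 [2.  2.1 0.6] [ 0.34 -0.32 -0.06]
top 331 165 5.555555555555555
side 308 191 5.555555555555555
```

View pics/a14.png

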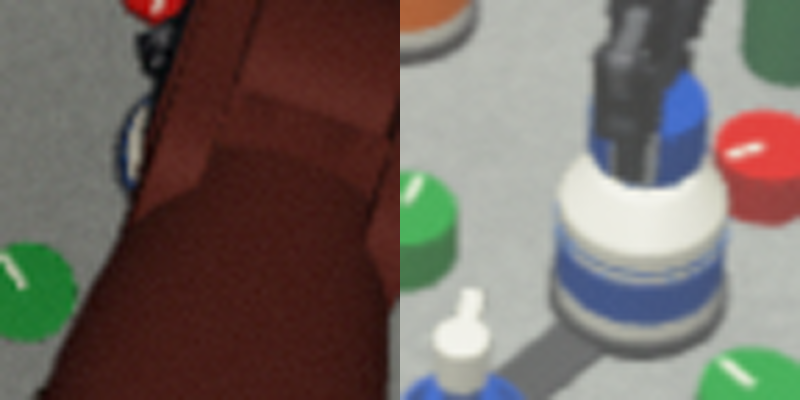

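The cap rose with the fingers without resistance, so it's free. Lifting on to about 62 mm.

>>> send_rows(
  moves=[0, 0, 8, 0, 0, 0, 16, 0, 0, 0, 24, 0, 0, 0, 32, 0, 0, 0, 40, 0, 0, 0, 48, 0, 0, 0, 53, 0, 0, 0, 53, 0, 0, 0, 53, 0, 0, 0, 53, 0, 0, 0, 53, 0, 0, 0, 53, 0],
)

```text
time_s: 14.32
eef_pos: [0.5885, -0.1261, 0.1756]
eef_rot: [[-0.846, 0.003, 0.533], [-0.533, 0.005, -0.846], [-0.005, -1.0, -0.002]]
contact_force: [0.1, -0.1, -1.0]
opening: 0.644
```

```bash
python3 look.py a15 .56 -.124 .11; python3 -c "
from h import *
save(eyes.get_image('side'),'fin.png')"
```

```text
14.32 [ 0.5885 -0.1261  0.1756] -2.579 0.644 [ 0.1 -0.1 -1. ] [ 0.04 -0.02  0.02]
top 332 164 5.555555555555555
side 308 182 5.555555555555555
```

View pics/a15.png

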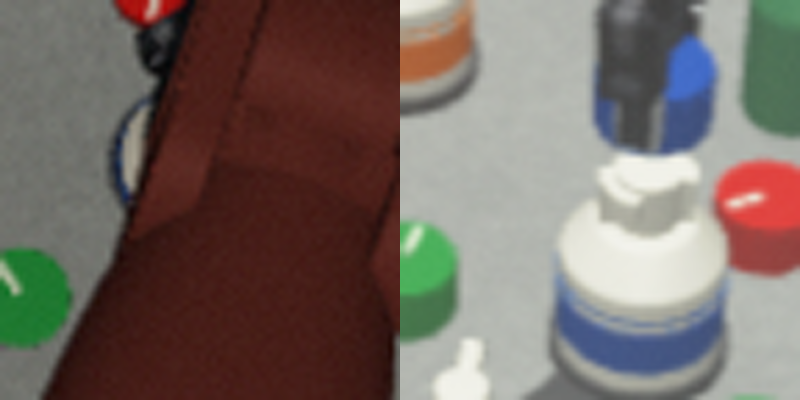

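View pics/fin.png

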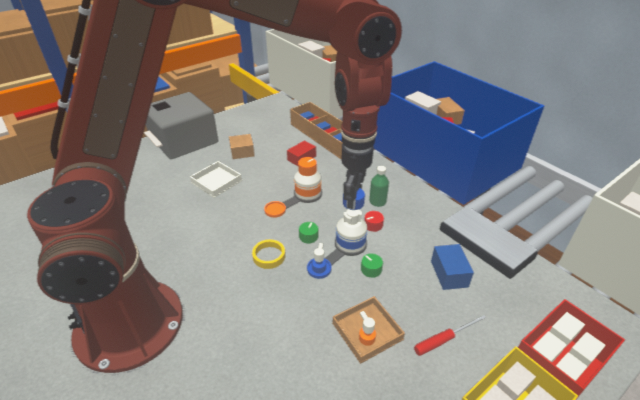

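The cap hangs level above the bare neck at side px (353,198). The blue pump stands in its dish at (319,260), the orange pump is in the stock tray at (367,330), and the bystanders haven't moved. Handing in.

```bash
python3 -c "
from h import *
print(robot.sign_off())"
```

```text
the job is handed in; nothing more can be done
None
```

I stood the blue pump head from the white order tray upright in the blue dish and let go of it. I then unscrewed the blue canister's cap and lifted it off. The job is handed in at about 14.4 s of the 58 s allowed, with the arm holding the cap.

- **Thread:** it is a normal thread, loosening counter-clockwise. I turned 75° in total, torque stayed near zero, and the tick followed over the first 23°; after that the gripper hid it.
- **Cap:** it is held level about 61 mm above its seat. The force reading was about 1 N, the opening was steady at 0.64, and the neck below was bare.
- **Everything else:** in the last side picture the pump stood upright in the middle of its dish. The orange pump, the orange cap and the bystanders looked unmoved.
- **Disagreements:** the two cameras differed by 2–3 mm on where the blue parts were, so I placed the gripper between the two estimates. The arm hid the top view at the end, so the last checks rest on the side camera and the state readings. No check failed.

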